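# Set the blank to the fence and start the disc sander

## Task

Without picking it up, gently push the pale wooden blank across the sander's table with your fingertips until it lies flat against the black fence, keeping it and yourself off the sanding disc. Then press the green start button fully down with a fingertip, let it come up again and withdraw. Do not touch the red stop button, and leave the mallet, glue bottle, tin and cork block as they stand.

Things in the scene. Friction and masses are not known exactly. Their poses are not given: they have to be found in the camera images.
- sander: Fixed disc sander. Origin on the bench under its table; x points across the table to the fence, y to the disc and motor, z up. Aluminium table: x -140 to 100, y -112 to 78 mm, top 125 mm above the bench. Teal motor and round guard: x -80 to 80, y 97 to 298, up to 205 mm high. Dark base 75 mm high: x -200 to 100, y 80 to 280.
- disc: Brown sanding disc, 150 mm across, upright at the table's +y edge. Origin at its centre on the face that looks to the table; that face is at sander y = 85 mm, sander x = 0, centre height 125 mm. It does not turn.
- fence (a point): Middle of the face of the black fence with a yellow stripe, at table height. Axes as the sander's. The face is square to x and looks to -x; it is 150 mm wide along y (75 mm each way), 36 mm high, fixed.
- blank: Loose pale wooden block with pencil lines on top, 50 mm along its x, 80 mm along its y, 35 mm high, about 90 g. Origin at the centre of its underside. It starts on the table on the -x side of the fence, 35 to 60 mm short of it, up to 0.12 rad out of square. Flat against the fence, its origin is 25 mm to the -x side of the fence point.
- start (a joint): Travel of the green start button, m: 0 is up, 0.006 is fully down. A spring pushes it up; fully down takes 5 N.
- start_top (a point): Centre of the top of the green start button, a round cap 32 mm across, pressed straight down; at sander x = -150 mm, y = 135 mm, on an orange plate on the base in front of the motor.
- stop (a joint): Travel of the red stop button, m: 0 is up, 0.006 is fully down. Not to be touched.
- stop_top (a point): Centre of the top of the red stop button, same shape as the green one, 70 mm from it towards sander +y.
- mallet: Loose turned wooden carver's mallet standing on its head, 100 mm across, 230 mm high. Origin at the centre of its underside.
- glue: Loose yellow glue bottle with white cap, 60 mm across, 160 mm high. Origin at the centre of its underside.
- tin: Loose round brass tin with white lid, 80 mm across, 44 mm high. Origin at the centre of its underside.
- cork: Loose cork sanding block, 55 x 100 x 35 mm. Origin at the centre of its underside.

How it is judged:
By the outcome, as a careful person would: the job done as asked, in the order asked, and still so for the second after the job is handed in, with the robot touching nothing.
It also fails if it takes over 45 s, if anything falls off the work surface, if the arm or the gripper's body presses on something with over 40 N, if the wrist force passes 120 N, or if a joint passes its speed limit or range.

## Robot

A 7-joint arm with a two-finger parallel gripper is mounted at the origin on the work surface. World frame = base frame: x ahead of the robot, y to its left, z up, the work surface at z = 0. Lengths are in m, angles in rad, forces in N, time in s.
With the tool pointing down it reaches from about 0.35 to 0.9 m from the base axis. Payload 19.9 kg.
Tool frame: the origin (TCP) lies between the finger pads; the fingertips stand 19 mm ahead of it and the grasp point (between the pads) is the TCP; z points along the fingers, y is the direction in which the jaws open and shut (so a half turn about z gives the same grasp; the last joint's range is limited). The gripper opens to 94 mm and grips with 3 to 60 N. Pads are 16 mm wide; open, the fingers measure 119 mm over their backs; the gripper's body (75 mm by 177 mm) begins 78 mm behind the grasp point.
Start: joints at [-1.264, 0.417, -0.01, 1.614, 0.005, 1.111, -0.053], TCP at [0.214, 0.587, 0.224] pointing down, gripper open.
Joint ranges: [-2.81, 2.81], [-0.39, 2.02], [-1.27, 1.25], [0.06, 2.57], [-1.19, 4.33], [0.19, 2], [-2.82, 2.82]. Speed limits (rad/s): [1.89, 1.89, 2.39, 2.39, 3.01, 3.01, 3.01].

## Interface

Orientations are given as a 3x3 rotation matrix whose columns are the frame's x, y, z axes.
In Python, from rig import robot gives the robot as it stands. Calls block until the motion is done:
- robot.move_ptp(position, orientation): joint-space move of the TCP to a pose.
- robot.move_linear(position, velocity=0.15, frame=None, threshold=None): straight line of the TCP; frame=None keeps the orientation; velocity is the mean speed in m/s. With threshold (N) it stops when the force on the tool has changed by that much, and returns True; else False.
- robot.goto_joints(angles): joint-space move.
- robot.gripper_to(opening): finger opening in m; the grip force is fixed at half the most; returns when the fingers have stopped.
- robot.pause(seconds).
- robot.ik(position, orientation): joint angles nearest the present ones, or None.
- robot.get_state(): the state.
- robot.grab_frame(name): name is "scene" or "top" or "wrist"; returns the picture (384x512x3 uint8, red, green, blue); there is no depth.
- robot.camera_info(name): a dict with "fx", "fy", "cx", "cy" (pixels), "rvec" (rotation vector, rad) and "tvec" (3), from world to camera coordinates, as OpenCV has them. Camera axes: x right, y down, z forward; pixel columns grow to the right and rows downward; lengths in m; the calibration is good to about 2 mm. A picture is of the moment at which its call begins: read the wrist's pose just before it. camera_info takes no time and is no camera call; for the wrist camera it gives the pose at the moment of the call.
A pose or a line that the arm cannot do raises robot.PlanningError and nothing moves.
- robot.sign_off(): hands the job in, once; it reports no verdict.
The state is a dict: "time": time; "qpos": joint angles; "joint_vel": joint speeds; "effort": joint torques, N m; "ee_pos": TCP position; "tool_rot": TCP orientation; "force": force on the tool from outside, world axes, zero at the start; "moment": the same for the moment, N m; "opening": finger opening in m.
Only numpy, scipy, OpenCV 4.12 (cv2) and the standard library are available. Lean on these libraries where they do the work, as an engineer would, in place of code of your own. Each camera call takes 0.05 s, during which the arm holds its last target.

## Working session

There is one attempt and no reset: what is moved stays moved. The work goes in short steps, each a Python script; the robot and the scene stay as the last script left them, time stands still between calls to the robot, and variables do not carry over. Pictures are saved under pics/ and viewed, and the job is handed in when it is done.

```bash
mkdir -p pics; ls
python3 - <<'E'
from rig import robot
import cv2
for n in ["scene","top","wrist"]:
    im=robot.grab_frame(n); cv2.imwrite(f"pics/a_{n}.png",im[:,:,::-1])
    c=robot.camera_info(n); print(n,c)
s=robot.get_state(); print(s['time'],s['ee_pos'],s['tool_rot'],s['opening'])
E
```

```text
pics
scene {'fx': 375.6561019845159, 'fy': 375.6561019845159, 'cx': 257.58097638083586, 'cy': 191.60142860602573, 'rvec': array([ 1.75852123,  1.80759407, -0.74640358]), 'tvec': array([ 0.03442913, -0.33146956,  1.55920707])}
top {'fx': 425.98050217456796, 'fy': 425.98050217456796, 'cx': 258.98237843657665, 'cy': 196.38696131086232, 'rvec': array([ 2.15249777, -2.07611955,  0.21678332]), 'tvec': array([-0.0246243 ,  0.5667116 ,  1.22476551])}
wrist {'fx': 292.0276296816593, 'fy': 292.0276296816593, 'cx': 255.57011859739484, 'cy': 192.71034752560993, 'rvec': array([-2.38342121, -1.67064151, -0.22619873]), 'tvec': array([-0.624276  , -0.02888495,  0.39151511])}
0.15 [0.21350372 0.58712574 0.22397902] [[-9.39798183e-01  3.41729874e-01 -2.62395648e-04]
 [ 3.41729970e-01  9.39797766e-01 -8.87446344e-04]
 [-5.66680834e-05 -9.23688919e-04 -9.99999572e-01]] 0.09407775819656375
```

View pics/a_scene.png

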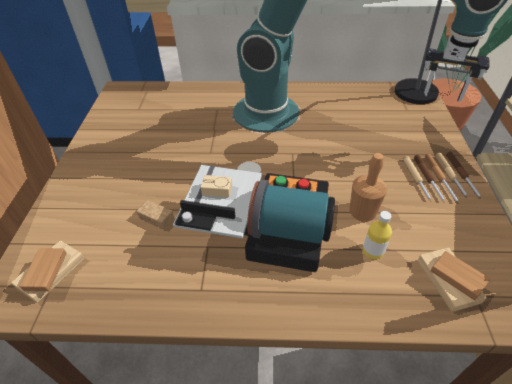

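View pics/a_top.png

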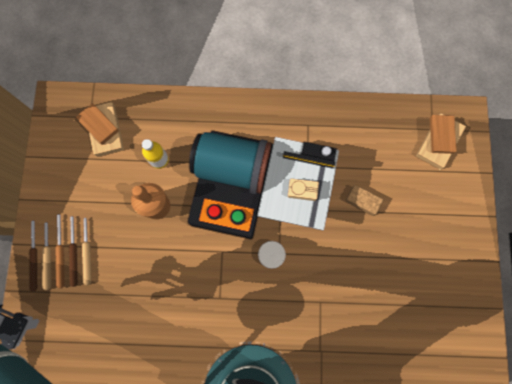

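View pics/a_wrist.png

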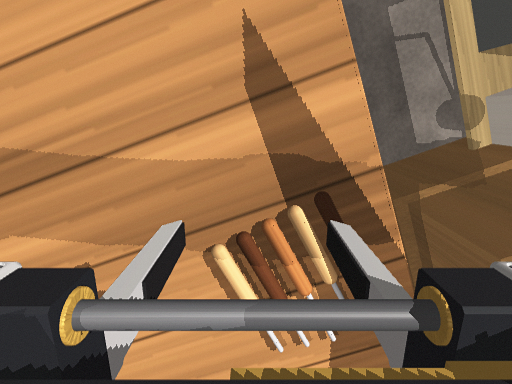

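The top view has the table at about (300,185), the blank at (303,189), the fence at (308,157), green at (238,216), red at (214,211), the tin near (272,255) and the cork at (368,201). I'll zoom in for accuracy.

```bash
cat > h.py <<'E'
import numpy as np,cv2
def ray(c,uv):
    R=cv2.Rodrigues(c['rvec'])[0]; t=c['tvec']
    d=R.T@np.array([(uv[0]-c['cx'])/c['fx'],(uv[1]-c['cy'])/c['fy'],1]); return -R.T@t,d
def onz(c,uv,z):
    o,d=ray(c,uv); return (o+d*(z-o[2])/d[2])
def proj(c,p):
    K=np.array([[c['fx'],0,c['cx']],[0,c['fy'],c['cy']],[0,0,1]])
    return cv2.projectPoints(np.float64(p).reshape(-1,3),c['rvec'],c['tvec'],K,None)[0].reshape(-1,2)
E
python3 - <<'E'
from h import *
a=cv2.imread('pics/a_top.png')[120:245,180:345]
cv2.imwrite('pics/b_top.png',cv2.resize(a,None,fx=4.8,fy=4.8,interpolation=cv2.INTER_CUBIC))
a=cv2.imread('pics/a_scene.png')[155:275,170:340]
cv2.imwrite('pics/b_scene.png',cv2.resize(a,None,fx=4.7,fy=4.7,interpolation=cv2.INTER_CUBIC))
E
```

```text
(no output)
```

View pics/b_top.png

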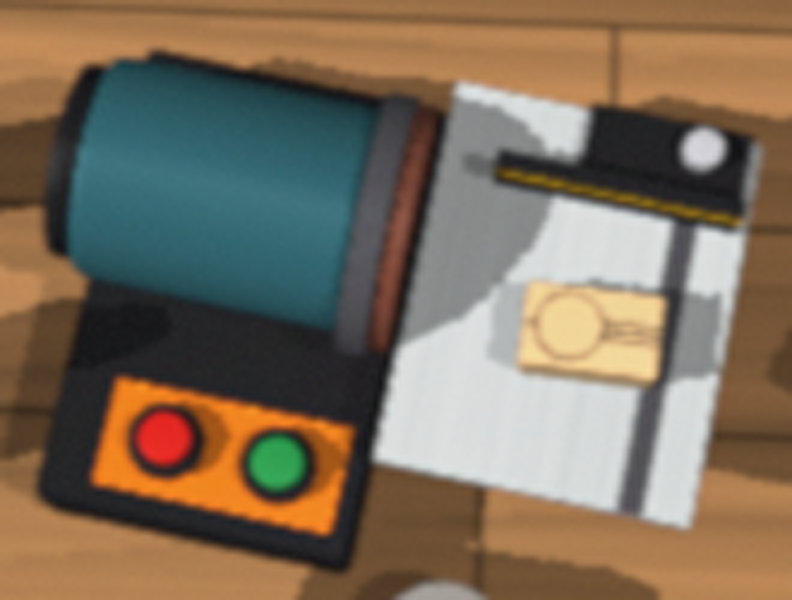

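View pics/b_scene.png

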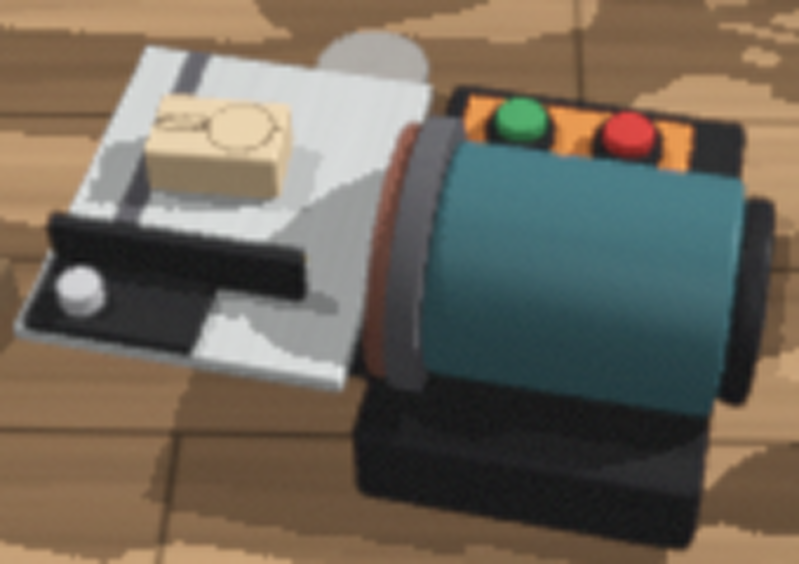

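```bash
cat > m.py <<'E'
from rig import robot
from h import *
ct=robot.camera_info('top'); cs=robot.camera_info('scene')
T=lambda u,v:((u+.5)/4.8+180-.5,(v+.5)/4.8+120-.5)
S=lambda u,v:((u+.5)/4.7+170-.5,(v+.5)/4.7+155-.5)
obj=np.array([[.1,.078],[.1,-.112],[-.14,-.112],[-.14,.078]])
def fit(obj,w):
    mo,mw=obj.mean(0),w.mean(0); a=obj-mo;b=w-mw
    th=np.arctan2((a[:,0]*b[:,1]-a[:,1]*b[:,0]).sum(),(a*b).sum())
    R=np.array([[np.cos(th),-np.sin(th)],[np.sin(th),np.cos(th)]])
    t=mw-R@mo; return th,R,t,np.abs(obj@R.T+t-w).max()
w=np.array([onz(ct,T(*p),.125)[:2] for p in [(455,82),(760,148),(692,527),(373,460)]])
th,R,t,e=fit(obj,w); print('top',th,t,e)
w2=np.array([onz(cs,S(*p),.125)[:2] for p in [(343,385),(18,327),(148,46),(432,85)]])
th2,_,t2,e2=fit(obj,w2); print('scene',th2,t2,e2)
th=(th+th2)/2
R=np.array([[np.cos(th),-np.sin(th)],[np.sin(th),np.cos(th)]]); t=(w.mean(0)+w2.mean(0))/2-R@obj.mean(0)
print('avg',th,t)
def tosander(p): return R.T@(p-t)
print('fence', end=' ')
for p in [(500,157),(742,214)]: print(tosander(onz(ct,T(*p),.161)[:2]),end=' ')
print()
bo=np.array([[.025,.04],[.025,-.04],[-.025,-.04],[-.025,.04]])
for c,F,P in [(ct,T,[(527,283),(670,297),(658,382),(519,366)]),(cs,S,[(281,157),(147,143),(165,95),(291,101)])]:
    b=np.array([tosander(onz(c,F(*p),.16)[:2]) for p in P]); f=fit(bo,b); print('blank sander',f[0],f[2],f[3])
def tri(a,b):
    o1,d1=ray(ct,a);o2,d2=ray(cs,b); A=np.c_[d1,-d2]; s=np.linalg.lstsq(A,o2-o1,rcond=None)[0]
    p,q=o1+s[0]*d1,o2+s[1]*d2; return (p+q)/2,np.linalg.norm(p-q)
def cen(f,k):
    im=cv2.cvtColor(cv2.imread(f),cv2.COLOR_BGR2HSV)
    h,s,v=im[...,0].astype(int),im[...,1],im[...,2]
    m=((h>50)&(h<78)&(s>120)&(v>70)) if k=='g' else (((h<5)|(h>175))&(s>180)&(v>100))
    n,l,st,c=cv2.connectedComponentsWithStats(m.astype(np.uint8)); i=1+np.argmax(st[1:,4]); return c[i],st[i]
for k in 'gr':
    a,sa=cen('pics/a_top.png',k); b,sb=cen('pics/a_scene.png',k); p,g=tri(a,b)
    print(k,a,sa[2:],b,sb[2:],p,g,'sander',tosander(p[:2]))
print('start expected',R@[-.15,.135]+t, 'proj z',[ (z,tosander(onz(ct,cen('pics/a_top.png','g')[0],z)[:2])) for z in (.08,.1,.12)])
E
python3 m.py
```

```text
top -0.17553251012849047 [ 0.62173263 -0.1027279 ] 0.00202286592739942
scene -0.17826893819079867 [ 0.62525015 -0.10338706] 0.0018240261262254531
avg -0.17690072415964458 [ 0.62349141 -0.10305747]
fence [0.04543174 0.04181661] [ 0.04140638 -0.10360978] 
blank sander 0.09688062154250184 [-0.04619903 -0.03211819] 0.0021204197552722737
blank sander 0.08895353429961755 [-0.04488558 -0.03149165] 0.0043672423161012636
g [237.26086957 215.99130435] [ 12  13 115] [280.51388889 180.15277778] [10  9 72] [0.4996727  0.05566553 0.0932166 ] 0.0018662338169267488 sander [-0.14981837  0.13445639]
r [213.8490566  210.80188679] [ 12  11 106] [303.         186.11111111] [7 3 9] [0.51405768 0.12464303 0.08320411] 0.0033678232922738625 sander [-0.14779651  0.20488887]
start expected [0.49958957 0.05623263] proj z [(0.08, array([-0.14807191,  0.13642548])), (0.1, array([-0.1509764 ,  0.13483517])), (0.12, array([-0.1538809 ,  0.13324487]))]
```

The sander pose agrees between the two views, at yaw -0.177 and origin (0.6235, -0.103). The triangulated green button lands on its nominal spot, with its top at z of about 0.093. I'll move to a point behind the blank, with the fingers partly closed so both tips push on its back face.

```bash
cat > g.py <<'E'
from rig import robot
from h import *
th=-0.1769; c,s=np.cos(th),np.sin(th)
R2=np.array([[c,-s],[s,c]]); t2=np.array([.6235,-.1031])
ROT=np.array([[-c,-s,0],[-s,c,0],[0,0,-1.]])
def W(x,y,z): return np.r_[R2@[x,y]+t2,z]
def st(tag=''):
    q=robot.get_state(); print(tag,round(q['time'],2),'sander',(R2.T@(q['ee_pos'][:2]-t2)).round(4),'z',q['ee_pos'][2].round(4),'F',q['force'].round(2),'op',round(q['opening'],4))
def shot(n,f,crop=None,k=1):
    im=robot.grab_frame(n)[:,:,::-1]
    if crop: im=im[crop[1]:crop[3],crop[0]:crop[2]]
    cv2.imwrite(f,cv2.resize(im,None,fx=k,fy=k,interpolation=cv2.INTER_CUBIC))
E
python3 - <<'E'
from g import *
print(np.linalg.det(ROT))
p=robot.get_state()['ee_pos']
robot.move_linear([p[0],p[1],.38],velocity=.2)
robot.move_ptp(W(-.108,-.032,.30),ROT); 
robot.gripper_to(.047); st()
ci=robot.camera_info('wrist'); o,_=ray(ci,(0,0)); print('cam sander',R2.T@(o[:2]-t2),o[2])
shot('wrist','pics/c_w.png'); shot('top','pics/c_t.png',(180,120,345,245),4.8)
E
```

```text
1.0000000000000002
 4.65 sander [-0.108 -0.032] z 0.3 F [ 0.17 -0.98  1.2 ] op 0.0471
cam sander [-0.18527968 -0.03225452] 0.4602809399885361
```

View pics/c_w.png

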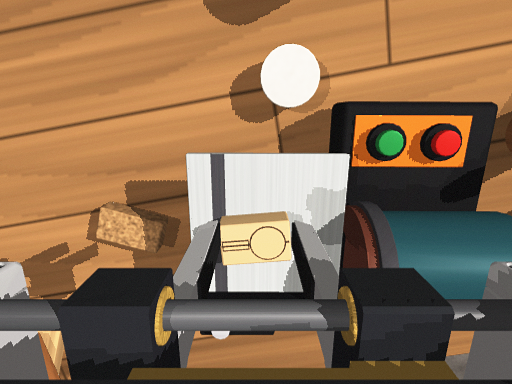

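The wrist view shows the blank centred between the fingers, with its rear top edge running from (221,218) to (289,212). The green button is at (389,142). I'll cross-check both against the calibration before descending.

Run:
```python
from g import *
c=robot.camera_info('wrist')
for n,uv,z in [('blank rear',(221,218),.16),('blank rear',(289,212),.16),('green',(389.5,142),.093),('tbl',(187,154),.125),('tbl',(350,154),.125)]:
    print(n,(R2.T@(onz(c,uv,z)[:2]-t2)).round(4))
```

```text
blank rear [-0.0732 -0.0701]
blank rear [-0.0802  0.004 ]
green [-0.149   0.1344]
tbl [-0.1384 -0.1112]
tbl [-0.1385  0.0761]
```

The three views agree to within a few mm, and the fingertips have about 20 mm of clearance behind the blank. I'll descend and push.

Run:
```python
from g import *
print(robot.move_linear(W(-.110,-.032,.20),velocity=.12))
print(robot.move_linear(W(-.110,-.032,.154),velocity=.04,threshold=6)); st('down')
print(robot.move_linear(W(-.045,-.032,.154),velocity=.035,threshold=8)); st('push')
shot('wrist','pics/d_w.png'); shot('top','pics/d_t.png',(180,120,345,245),4.8); shot('scene','pics/d_s.png',(170,155,340,275),4.7)
```

```text
False
False
down 7.03 sander [-0.1099 -0.032 ] z 0.1542 F [-0.81 -0.04 -0.18] op 0.047
False
push 9.04 sander [-0.045 -0.032] z 0.1541 F [0.65 0.13 0.13] op 0.0471
```

View pics/d_w.png

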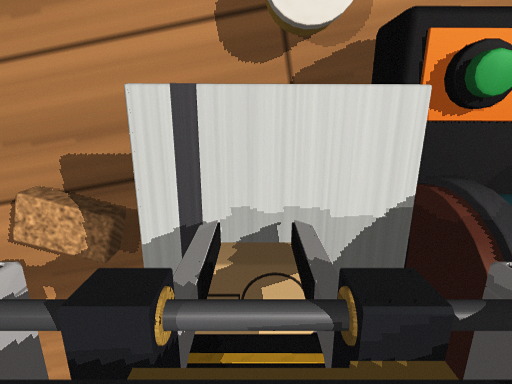

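View pics/d_s.png

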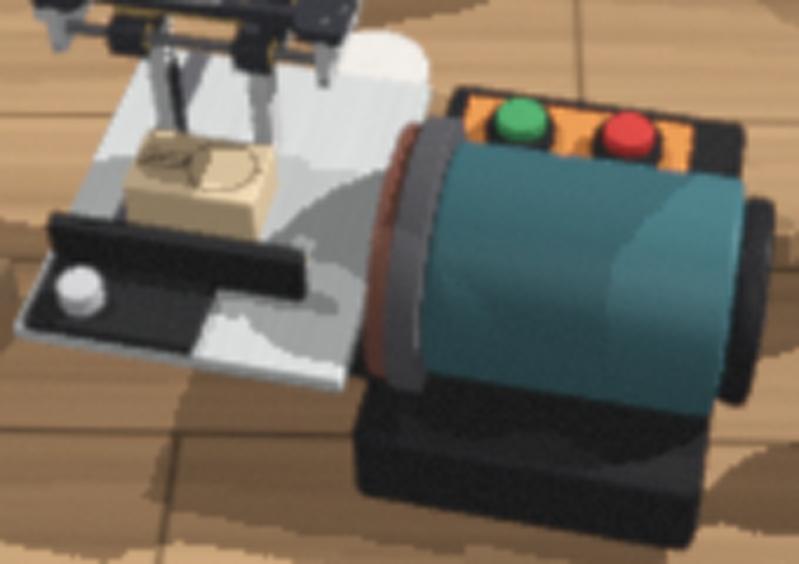

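The blank has squared up on the fingers and is now parallel to the fence with about 25 mm to go; in the scene crop its front edge runs (125,222) to (265,240). Next is a slow final approach with a force stop.

Run:
```python
from g import *
print(robot.move_linear(W(-.028,-.032,.154),velocity=.025,threshold=6)); st('push')
print(robot.move_linear(W(-.004,-.032,.154),velocity=.012,threshold=6)); st('fence')
robot.pause(.3); st('hold')
shot('wrist','pics/e_w.png'); shot('scene','pics/e_s.png',(170,155,340,275),4.7)
```

```text
False
push 10.03 sander [-0.0281 -0.0321] z 0.1539 F [-0.03  0.81  0.32] op 0.0465
True
fence 10.99 sander [-0.0193 -0.0319] z 0.1536 F [ 0.26 -0.3  -0.23] op 0.0466
hold 11.29 sander [-0.0195 -0.0319] z 0.1534 F [-0.32 -0.1  -0.67] op 0.047
```

View pics/e_w.png

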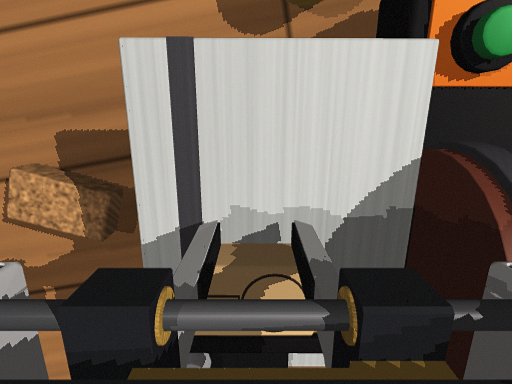

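View pics/e_s.png

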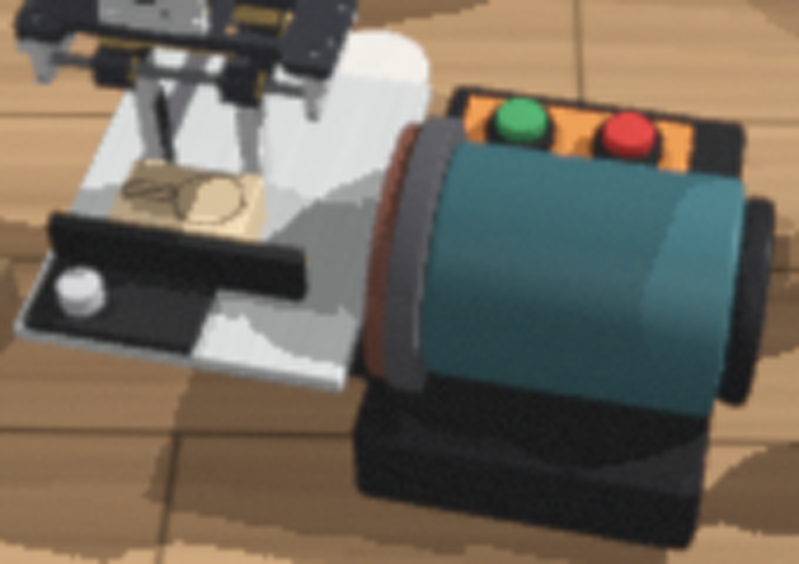

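It stopped at x = -0.0193, where the fence should be, but the force relaxed afterwards. One firmer slow press will confirm it's seated, and then I'll back away to inspect.

Run:
```python
from g import *
print(robot.move_linear(W(-.008,-.032,.154),velocity=.008,threshold=12)); st('press')
robot.pause(.1); st('hold')
robot.move_linear(W(-.075,-.032,.156),velocity=.06); st('back')
robot.move_linear(W(-.10,-.032,.30),velocity=.15)
robot.gripper_to(0); st('up')
shot('wrist','pics/f_w.png'); shot('top','pics/f_t.png',(180,120,345,245),4.8); shot('scene','pics/f_s.png',(170,155,340,275),4.7)
```

```text
True
press 11.87 sander [-0.0193 -0.0319] z 0.1531 F [-0.97 -0.47 -1.  ] op 0.0472
hold 11.97 sander [-0.0194 -0.0318] z 0.153 F [ 0.04  0.12 -0.49] op 0.0469
back 13.04 sander [-0.0747 -0.032 ] z 0.156 F [ 0.48 -0.74 -0.11] op 0.0472
up 15.0 sander [-0.1   -0.032] z 0.3 F [ 0.91  0.08 -0.04] op 0.0003
```

View pics/f_w.png

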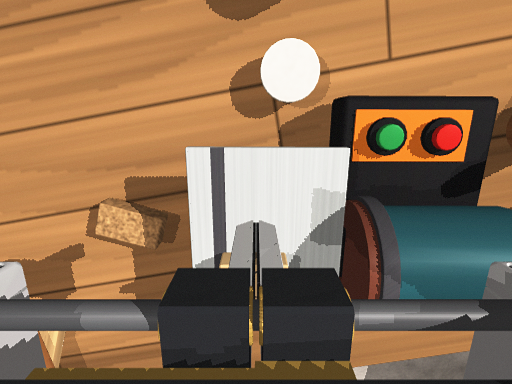

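View pics/f_s.png

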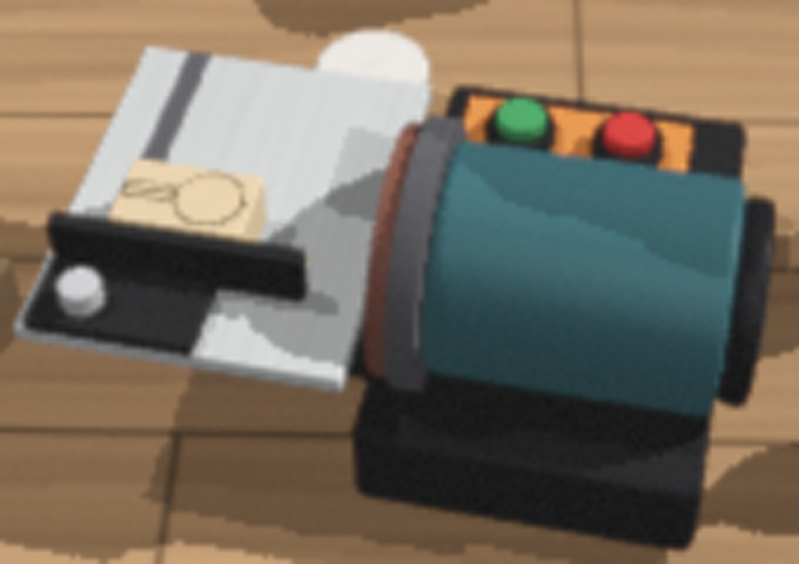

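View pics/f_t.png

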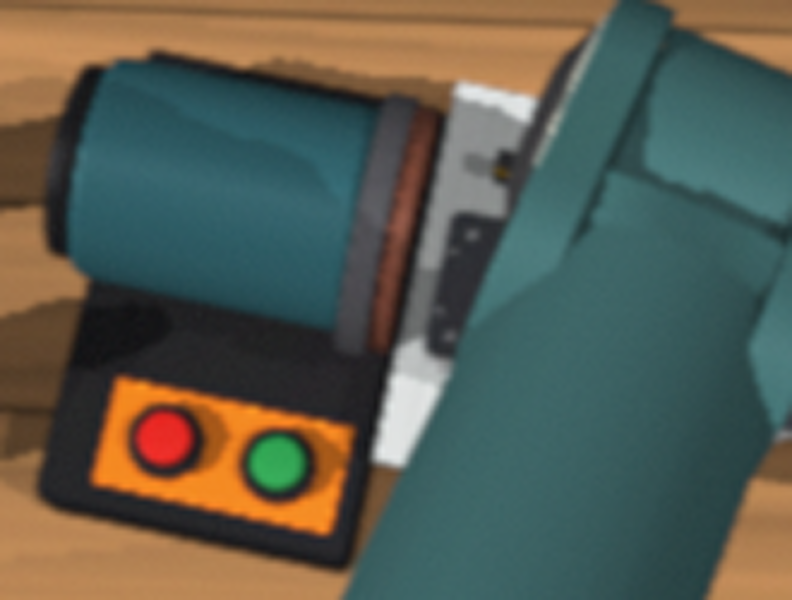

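The second press stopped at the same place, and in the scene view the blank sits flush behind the fence. I'll move above the green button, which clears the view of the table, and check the blank from the top.

Run:
```python
from g import *
robot.move_linear(W(-.150,.1345,.25),velocity=.18,frame=ROT); st('over')
shot('wrist','pics/g_w.png'); shot('top','pics/g_t.png',(180,120,345,245),4.8)
```

```text
over 16.31 sander [-0.1496  0.1336] z 0.2503 F [ 0.39 -0.24  0.34] op 0.0007
```

View pics/g_w.png

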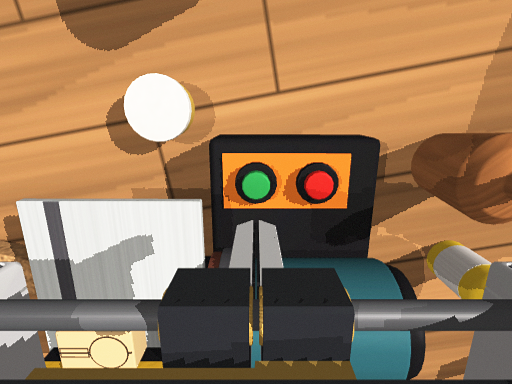

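View pics/g_t.png

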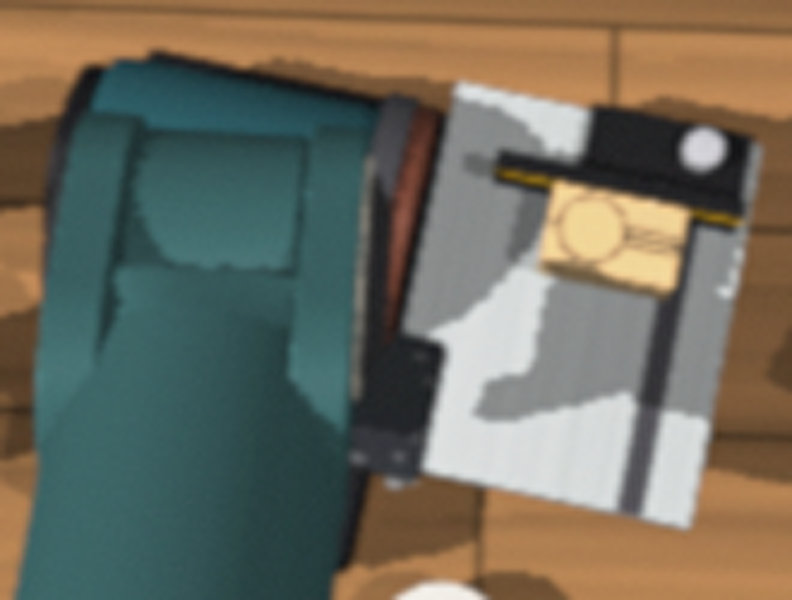

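The blank's yellow-stripe edge is flush and parallel; its top corners are near (552,180) and (691,207). The wrist links overlap the motor in plan, so I'll check their clearance in the scene view before going down.

Run:
```python
from g import *
c=robot.camera_info('wrist'); print('green',(R2.T@(onz(c,(256.5,184),.093)[:2]-t2)).round(4),'red',(R2.T@(onz(c,(319,184),.093)[:2]-t2)).round(4))
shot('scene','pics/h_s.png',(140,0,440,290),2)
```

```text
green [-0.1488  0.1343] red [-0.1488  0.2042]
```

View pics/h_s.png

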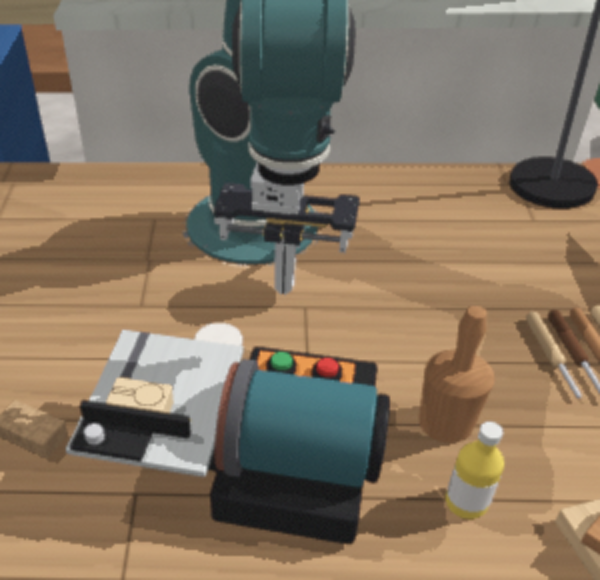

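The wrist sits well above the motor, and the buttons are confirmed at (-0.149, 0.134) and (-0.149, 0.204). Pressing green now.

Run:
```python
from g import *
X,Y=-.1495,.1345
robot.move_linear(W(X,Y,.122),velocity=.08); st('above')
print(robot.move_linear(W(X,Y,.085),velocity=.010,threshold=14)); st('pressed')
robot.pause(.15); st('hold')
shot('wrist','pics/i_w.png')
robot.move_linear(W(X,Y,.135),velocity=.04); st('up')
```

```text
above 18.21 sander [-0.1493  0.1346] z 0.1223 F [0.32 0.06 0.5 ] op 0.0004
True
pressed 19.63 sander [-0.1494  0.1345] z 0.1131 F [-4.21  0.49 15.11] op 0.0009
hold 19.78 sander [-0.1494  0.1345] z 0.1131 F [-3.7   0.46 13.8 ] op 0.0006
up 20.54 sander [-0.1496  0.1346] z 0.1349 F [ 0.13  0.22 -0.  ] op 0.0004
```

View pics/i_w.png

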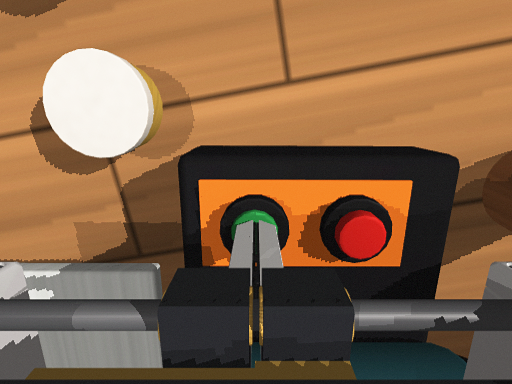

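Contact was firm at 14 N, with the fingertips at z of about 0.094. I'll compare the cap edge's height in that picture with the red cap to confirm full travel.

Run:
```python
from g import *
c=robot.camera_info('wrist'); z0=robot.get_state()['ee_pos'][2]
Rm=cv2.Rodrigues(c['rvec'])[0]; c2=dict(c); c2['tvec']=c['tvec']-Rm@np.array([0,0,.1131-z0])
for n,y in (('g',.1345),('r',.2045)):
  for z in (.088,.094,.100,.106):
    a=np.linspace(0,2*np.pi,60); P=np.array([W(-.1495+.016*np.cos(q),y+.016*np.sin(q),z) for q in a]); u=proj(c2,P); print(n,z,u.min(0).round(1),u.max(0).round(1))
im=cv2.imread('pics/i_w.png'); h=cv2.cvtColor(im,cv2.COLOR_BGR2HSV); hh=h[...,0].astype(int)
for n,m in (('g',(hh>50)&(hh<78)&(h[...,1]>120)&(h[...,2]>40)),('r',((hh<5)|(hh>175))&(h[...,1]>180)&(h[...,2]>90))):
  k,l,s,_=cv2.connectedComponentsWithStats(m.astype(np.uint8)); print(n,s[1+np.argmax(s[1:,4])])
st()
cv2.imwrite('pics/i_crop.png',cv2.resize(im[185:275,190:420],None,fx=3.4,fy=3.4,interpolation=cv2.INTER_CUBIC))
shot('wrist','pics/j_w.png')
im=cv2.imread('pics/j_w.png')
```

```text
g 0.088 [232.4 207.1] [279.3 250.7]
g 0.094 [231.7 210.1] [280.  254.8]
g 0.1 [231.  213.1] [280.8 259.1]
g 0.106 [230.2 216.4] [281.6 263.7]
r 0.088 [334.9 207.2] [382.1 250.8]
r 0.094 [337.3 210.1] [385.8 254.9]
r 0.1 [339.8 213.2] [389.9 259.2]
r 0.106 [342.5 216.5] [394.1 263.8]
g [231 209  47  31 463]
r [ 336  210   51   49 1842]
 20.54 sander [-0.1496  0.1346] z 0.1349 F [ 0.13  0.22 -0.  ] op 0.0004
```

View pics/i_crop.png

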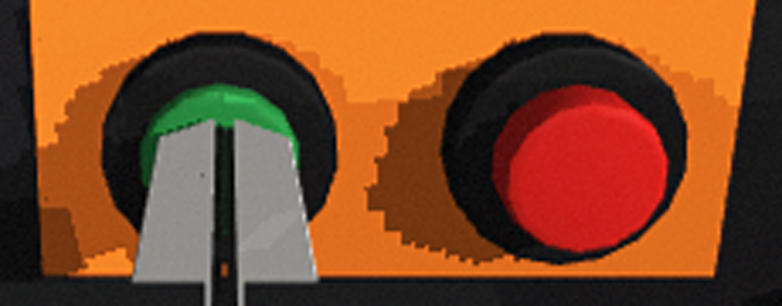

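View pics/j_w.png

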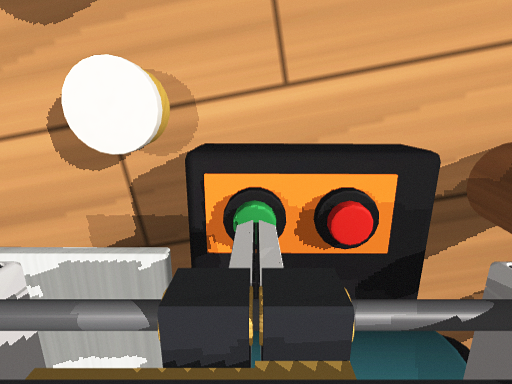

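While pressed, the green cap's visible side wall shrinks to about half of the red's, so it sank about 6 mm, from 0.100 to 0.094 under 14 N. That means it was fully down, and the red cap wasn't touched. Now I'll withdraw and do the final check.

Run:
```python
from g import *
robot.move_linear(W(-.1495,.1345,.30),velocity=.15)
robot.move_linear(np.array([.40,.03,.38]),velocity=.15); robot.pause(.3); st('out')
shot('top','pics/k_t.png',(130,110,400,270),2.9); shot('scene','pics/k_s.png',(110,130,410,280),2.6); shot('wrist','pics/k_w.png')
```

```text
out 23.16 sander [-0.2433  0.0917] z 0.3797 F [-0.48 -0.13  0.03] op 0.0006
```

View pics/k_t.png

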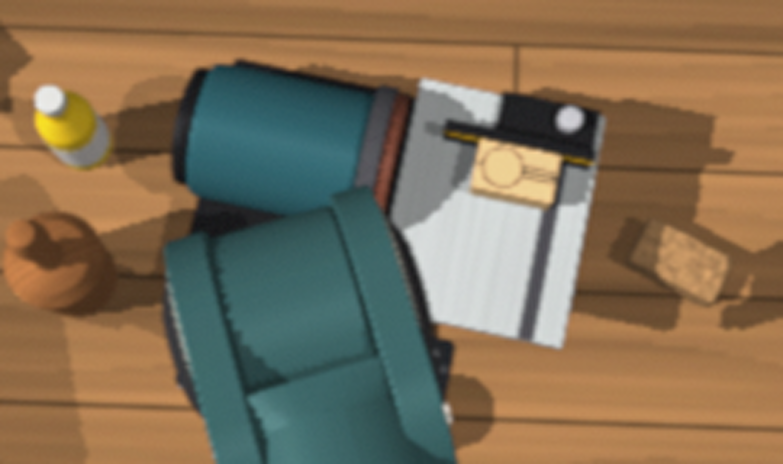

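View pics/k_s.png

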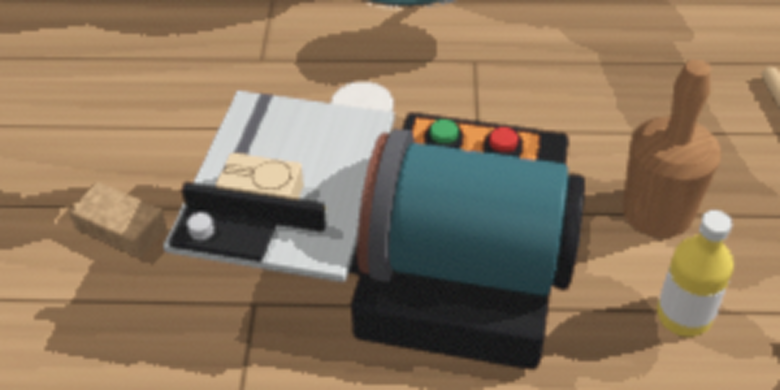

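View pics/k_w.png

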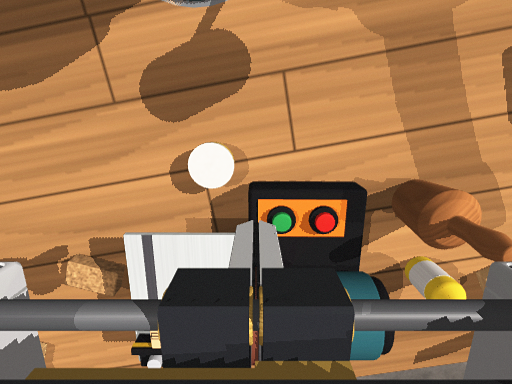

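Everything stands in place and the button is up again. I'll make one numeric check that the blank is square to the fence before handing in.

Run:
```python
from g import *
im=robot.grab_frame('top')[:,:,::-1].copy(); c=robot.camera_info('top')
g=im[...,2].astype(float)  # red channel: wood bright, black fence dark
# boundary between blank top and fence/stripe: use blue channel (stripe & fence low, blank ~130)
b=im[...,0].astype(float)
P=[];Q=[]
for u in range(297,322):
    col=b[148:175,u]; d=np.diff(col); i=int(np.argmax(d)); 
    lo=col[max(i-2,0):i+1].min(); hi=col[i+1:i+4].max(); half=(lo+hi)/2
    j=i-1
    for j in range(max(i-2,0),i+3):
        if col[j]<half<=col[j+1]: P.append(onz(c,(u,148+j+(half-col[j])/(col[j+1]-col[j])),.16)[:2]); break
P=np.array([R2.T@(p-t2) for p in P]); k=np.polyfit(P[:,1],P[:,0],1); print(len(P),'blank front edge x',P[:,0].mean().round(4),'slope vs sander y',k[0].round(4),'resid',np.std(P[:,0]-np.polyval(k,P[:,1])).round(4))
```

```text
25 blank front edge x 0.0387 slope vs sander y 0.0007 resid 0.0003
```

```bash
python3 -c "
from rig import robot
robot.sign_off(); print(robot.get_state()['time'])"
```

```text
the job is handed in; nothing more can be done
the job is handed in; nothing more can be done
```

The blank lies flat against the fence, and the green start button has been pressed fully down and let up again. I handed the job in at about 23 s on the robot's clock.

- **Blank:** I pushed it with both fingertips. Two presses against the fence, stopping at 6 N and 12 N, ended at the same position (TCP at sander x = -19.3 mm). In the last top view its front edge is within about 1 mrad of square, at sander x = 38.7 mm. That matches where the fingers stopped. The blank and the gripper stayed well clear of the disc.
- **Start button:** I pressed it with the closed fingertips up to about 15 N; full travel takes 5 N. The wrist picture showed the cap sunk by roughly 6 mm. There was a sideways force of about 4 N on the tool during the press. Afterwards the force returned to zero and the cap was up again.
- **Everything else:** The red button was not touched. The mallet, glue bottle, tin and cork block look undisturbed in the last pictures, though I did not measure their positions.

**Disagreements:**
- The wrist and top views differed by about 6 mm on the blank's starting rear edge.
- The first estimate of the button's height (93 mm) was about 7 mm below what the press and the wrist picture suggest (about 100 mm).

Neither affected the result.

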